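# Tip a wax block out of the packed rack and slide it to the scribed line

## Task

Tip the one short wax block out of the packed rack, top towards the robot, until it leans by itself on the rack's front rail; let go, then lift it out, leaving the other blocks in place. Stand it upright on the steel plate a few centimetres on the robot's side of the scribed line, narrow edge towards the line and square to it, and let go. Then slide it along the plate, without lifting, until its leading lower edge meets the line, and leave the bench's other things where they are.

Things in the scene. Friction and masses are not known exactly. Their poses are not given: they have to be found in the camera images.
- short_block: The short block: dark carving wax, 92 mm deep x 36 thick x 140 high, 0.3 to 0.5 kg, loose in one of the three inner places of a tight row of five alike in wax and footprint (1.5 mm gaps); the others are 16 mm taller, so its top is sunk. Origin: centre of its underside; x along the 92 mm, y along the 36 mm, z up. Its two narrow faces are alike.
- rack: Fixed wooden rack, open at front and top. Origin: on the bench under the row's centre; x from the front (robot's side) to the back, z up. Block undersides at z 12 mm, fronts at x -46, backs at x +46, centres at y -75, -37.5, 0, 37.5, 75 mm. 10 mm end walls at y +-101: 110 mm high beside the blocks, 68 mm high in front of them to x -100. Floor to x -100.
- front_rail (a point): Middle of the axis of the rack's front rail: steel, 8 mm thick, along the rack's y, at rack x -89, z 57 mm. A tipped block passes its balance at about 33 degrees, then falls the last bit and rests on this rail at about 42 degrees, its top well out in front of its neighbours.
- lip (a point): Middle of the inner top edge of the rack's front lip, at rack x -47.5, z 17 mm: 5 mm high above the rack floor, 1.5 mm in front of the blocks. A block pushed at its upper back tips over it instead of sliding out.
- back_rail (a point): Middle of the axis of the low rail behind the blocks: 8 mm thick, along the rack's y, at rack x +51.5, z 60 mm. Above its top (z 64 mm) the blocks' backs are open.
- plate: Fixed flat steel marking-out plate, 240 mm (x) x 150 mm (y) x 8 mm thick, no stops or rims. Origin: on the bench, midway across, 90 mm from its near edge and 150 mm from its far edge; x points away from the robot, across the scribed line; z up.
- line (a point): Middle of the scribed line: dark, straight, 2 mm wide, across the full width of the plate, on its top face (8 mm above the bench), 70 mm beyond the plate's middle. The line runs along y; x is the way the block is slid (the plate's x, away from the robot), z up. With the leading edge on the line and square, the block's origin lies at x -46 mm in this frame.
- tall_block_a: A bystander: carving-wax block of the same dark wax, 92 x 36 x 156 mm high (16 mm taller than the short one), standing loose in the rack, to stay there. Origin: centre of its underside.
- tall_block_b: A bystander: carving-wax block of the same dark wax, 92 x 36 x 156 mm high (16 mm taller than the short one), standing loose in the rack, to stay there. Origin: centre of its underside.
- end_block_a: A bystander: carving-wax block of the same dark wax, 92 x 36 x 156 mm high (16 mm taller than the short one), standing loose in the rack, to stay there. Origin: centre of its underside. It is an end one of the row.
- end_block_b: A bystander: carving-wax block of the same dark wax, 92 x 36 x 156 mm high (16 mm taller than the short one), standing loose in the rack, to stay there. Origin: centre of its underside. It is the other end one of the row.
- jar: A bystander: loose amber glass jar, 42 mm across, 60 mm high, between rack and plate. Origin: centre of its underside.
- screwdriver: A bystander: screwdriver lying loose on the bench near the robot.
- mallet: A bystander: mallet lying loose at the robot's right.
- mandrel: A bystander: steel ring mandrel, a 190 mm tapered rod upright on a foot 64 mm across, loose at the robot's right. Origin: centre of its underside.
Mind the look-alikes: they are no part of the job. Leave any orange or pink look-alike of the short_block alone.

How it is judged (in metres and radians):
On the way, in this order (a step that is already met when the one before it is completed fails the run):
1. the short block, still in the rack, leans on the front rail (tilted over 0.6 rad to the front), untouched (angle between short_block's own z axis and vertical between 0.6 and 0.95 rad and z of short_block in the frame of rack below 0.065 m and x of short_block in the frame of rack between -0.06 and 0.03 m and linear speed of short_block below 0.02 m/s and contact force between the fingers and short_block below 0.1 N), for 0.2 s.
2. the short block stands upright on the plate, let go, narrow edge towards the line (within 9 degrees of square), its leading edge at least 15 mm short of the line (angle between short_block's own z axis and vertical below 0.06 rad and z of short_block in the frame of line between -0.004 and 0.004 m and y of short_block in the frame of line between -0.055 and 0.055 m and linear speed of short_block below 0.02 m/s and contact force between the fingers and short_block below 0.1 N and x of short_block in the frame of line between -0.15 and -0.061 m and angle between the x axis of short_block and the x axis of line, either way round below 0.16 rad), for 0.2 s.
At the end, for the whole second after the job is handed in: Short block upright on the plate, released, at rest: leading edge within 4 mm of the line, square within 5 degrees, at most 55 mm sideways of the line's middle. Other blocks upright in the rack within 20 mm, jar, screwdriver, mallet and mandrel within 40 mm of their starts (x of short_block in the frame of line between -0.05 and -0.042 m and angle between the x axis of short_block and the x axis of line, either way round below 0.09 rad and angle between short_block's own z axis and vertical below 0.06 rad and z of short_block in the frame of line between -0.004 and 0.004 m and y of short_block in the frame of line between -0.055 and 0.055 m and linear speed of short_block below 0.02 m/s and contact force between the fingers and short_block below 0.1 N and distance of each of tall_block_a, tall_block_b, end_block_a, end_block_b from where it was at the start of the episode below 0.02 m and angle between each of tall_block_a, tall_block_b, end_block_a, end_block_b's own z axis and vertical below 0.12 rad and distance of each of jar, screwdriver, mallet, mandrel from where it was at the start of the episode below 0.04 m); the robot touches nothing.
It fails at once if the short block is lifted or lowered close over the plate with its leading edge less than 10 mm short of the line (it must be slid there) (x of short_block in the frame of line between -0.056 and 0.05 m and y of short_block in the frame of line between -0.07 and 0.07 m and z of short_block in the frame of line between 0.007 and 0.05 m).
It fails at once if the short block falls over (angle between short_block's own z axis and vertical above 1.3 rad).
It fails at once if another block is tipped out of its place (angle between any of tall_block_a, tall_block_b, end_block_a, end_block_b's own z axis and vertical above 0.45 rad).
It also fails if it takes over 72 s, if anything falls off the work surface, if the arm or the gripper's body presses on something with over 40 N, if the wrist force passes 120 N, or if a joint passes its speed limit or range.

## Robot

A 6-joint arm with a two-finger parallel gripper is mounted at the origin on the work surface. World frame = base frame: x ahead of the robot, y to its left, z up, the work surface at z = 0. Lengths are in m, angles in degrees, forces in N, time in s.
With the tool pointing down it reaches from about 0.35 to 0.875 m from the base axis. Payload 4.2 kg.
Tool frame: the origin (TCP) lies between the finger pads; the fingertips stand 25 mm ahead of it and the grasp point (between the pads) lies 6 mm ahead of it (r.tips_ahead is the distance from the TCP to the fingertips, in m); z points along the fingers, y is the direction in which the jaws open and shut (so a half turn about z gives the same grasp; the last joint's range is limited). The gripper opens to 87 mm and grips with 3 to 60 N. Pads are 19 mm wide; open, the fingers measure 117 mm over their backs; the gripper's body (75 mm by 190 mm) begins 51 mm behind the grasp point.
Start: joints at [-57.09, 22.042, 0.453, 0, -68.411, -14.817], TCP at [0.194, -0.594, 0.248] pointing down, gripper open.
Joint ranges: [-179.83, 179.83], [-69.29, 118.12], [-61.27, 80.66], [-181.25, 117.63], [-171.15, -9.14], [-177.46, 177.46]. Speed limits (degrees/s): [159.86, 159.86, 180, 180, 180, 180].

## Interface

Orientations are given as a 3x3 rotation matrix whose columns are the frame's x, y, z axes.
In Python, from station import r, vision, finish_job gives the robot as it stands.
- The arm moves only by the shell command python3 -m jog 'ROWS'. ROWS is a JSON object of lists of equal length, an entry for each row: "rot": the turn, a rotation vector about the world's x, y, z in degrees, a list of three; "delta_pos": the shift along the world's x, y, z in mm, a list of three; "grip": the opening in per cent of the stroke, from 0 (shut) to 100 (fully open). A call has 1 to 10 rows; each row shifts and turns the commanded pose from where the row before left it; what a row does not reach is not made up. A row lasts 1/12 s, in which the tool goes at most 41.7 mm and 7.16 degrees, less where a joint would pass 70% of its speed; a pose out of reach is approached as far as the arm can. A call with a gripper value outside its range is refused whole. The fingers move at their own pace and stop on an object; the grip force is fixed at half the most. Time passes only in rows, so rows that do not move let the fingers close. It gives the time, the measured TCP pose, the force and the opening at its end, in the units of the state.
- r.sense(): the state, without advancing time (a new reading comes with each control period).
- vision.capture(name): name is "scene" or "top"; returns a dict with "frame" (480x640x3 uint8, red, green, blue), "K" (3x3 intrinsics, pixels), "xyz" and "orientation" of the camera in the world. Camera axes: x right, y up, looking along -z (the intrinsics and any distortion apply to the point x, -y, -z); pixel columns grow to the right and rows downward; lengths in m; the calibration is good to about 2 mm. A picture is of the moment at which its call begins. There is no depth.
- finish_job(): hands the job in, once; it reports no verdict.
The state is a dict: "time_s": time; "joints": joint angles; "joint_velocities": joint speeds; "effort": joint torques, N m; "tcp_pos": TCP position; "ee_rot": TCP orientation; "wrist_force": force on the tool from outside, world axes, zero at the start; "moment": the same for the moment, N m; "gripper_width": opening from 0.0 (shut) to 1.0 (fully open).
Only numpy, scipy, OpenCV 4.12 (cv2) and the standard library are available. Lean on these libraries where they do the work, as an engineer would, in place of code of your own. Each camera call takes 0.05 s, during which the arm holds its last target. There are 200 camera calls.

## Working session

There is one attempt and no reset: what is moved stays moved. The work goes in short steps, Python scripts to look and compute and a shell command to move; the robot and the scene stay as the last step left them, time stands still between calls to the robot, and variables do not carry over. Pictures are saved under pics/ and viewed, about 8 in all and at most 12, crops included, and the job is handed in when it is done.

```bash
ls; mkdir -p pics; cat > look.py <<'E'
import sys,cv2
from station import r,vision
import pickle
for n in sys.argv[2:]:
    c=vision.capture(n); pickle.dump(c,open(f'pics/{sys.argv[1]}_{n}.pkl','wb'))
    cv2.imwrite(f'pics/{sys.argv[1]}_{n}.png',c['frame'][:,:,::-1])
    print(n,c['K'].tolist() if hasattr(c['K'],'tolist') else c['K'],c['xyz'],c['orientation'],[k for k in c])
s=r.sense();print(s['time_s'],s['tcp_pos'],s['ee_rot'],s['wrist_force'],s['gripper_width'])
E
python3 look.py a scene top
```

```text
pics
scene [[498.04144424220766, 0.0, 312.63870956563807], [0.0, 498.04144424220766, 236.02881671841538], [0.0, 0.0, 1.0]] [ 1.07551984 -0.47576726  1.03241903] [[ 0.58891237 -0.65508236  0.47333848]
 [ 0.80813252  0.48469534 -0.33465243]
 [-0.01020005  0.57960118  0.81483644]] ['frame', 'K', 'xyz', 'orientation']
top [[555.3183715653811, 0.0, 311.45646033590754], [0.0, 555.3183715653811, 236.8487046645887], [0.0, 0.0, 1.0]] [ 0.38838371 -0.0975114   1.10828863] [[ 0.00620061  0.98950128 -0.14439106]
 [-0.99991459  0.00779654  0.01048962]
 [ 0.01150524  0.14431368  0.9894651 ]] ['frame', 'K', 'xyz', 'orientation']
0.1 [ 0.19398263 -0.59360627  0.24656968] [[-9.50596932e-01 -3.10427098e-01 -6.99731487e-04]
 [-3.10427874e-01  9.50595116e-01  1.86032266e-03]
 [ 8.76667686e-05  1.98563318e-03 -9.99998025e-01]] [ 0.47635047  0.34041451 -1.02415467] 0.9968372807247415
```

View pics/a_top.png

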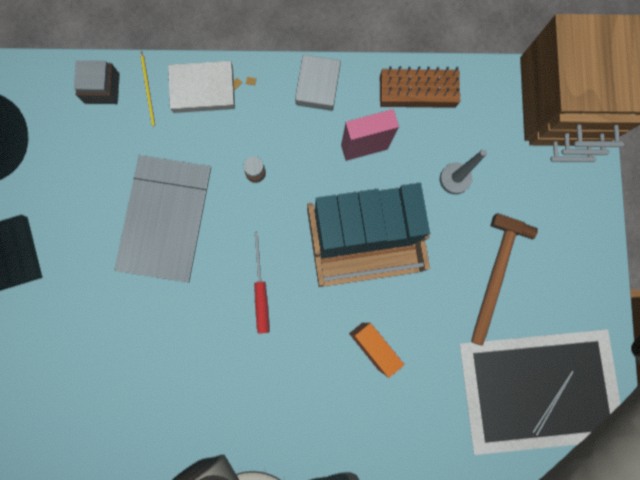

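View pics/a_scene.png

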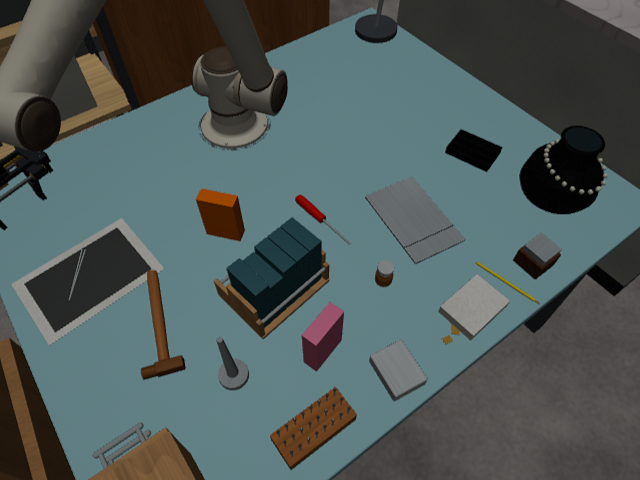

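The top view shows the plate at about (163,218) with its line near row 184. The row of blocks runs from (318,195) to (428,240), and the sunk block looks like the 4th from the left (~(393,215)). The jar is at (255,168). Next I'll enlarge the rack and plate to get exact corners.

```bash
python3 - <<'E'
import cv2,numpy as np
a=cv2.imread('pics/a_top.png');b=cv2.imread('pics/a_scene.png')
f=lambda i,x,y,w,h,k:cv2.resize(i[y:y+h,x:x+w],None,fx=k,fy=k,interpolation=cv2.INTER_CUBIC)
g=lambda i:np.clip(i.astype(float)*1.8,0,255).astype(np.uint8)
o=np.vstack([np.hstack([f(a,300,170,140,120,2.85),f(b,210,210,140,120,2.85)]),np.hstack([f(a,105,150,140,80,2.85),f(b,360,170,140,100,2.85)[:228]])])
print(o.shape);cv2.imwrite('pics/crop1.png',g(o))
E
```

```text
(570, 798, 3)
```

View pics/crop1.png

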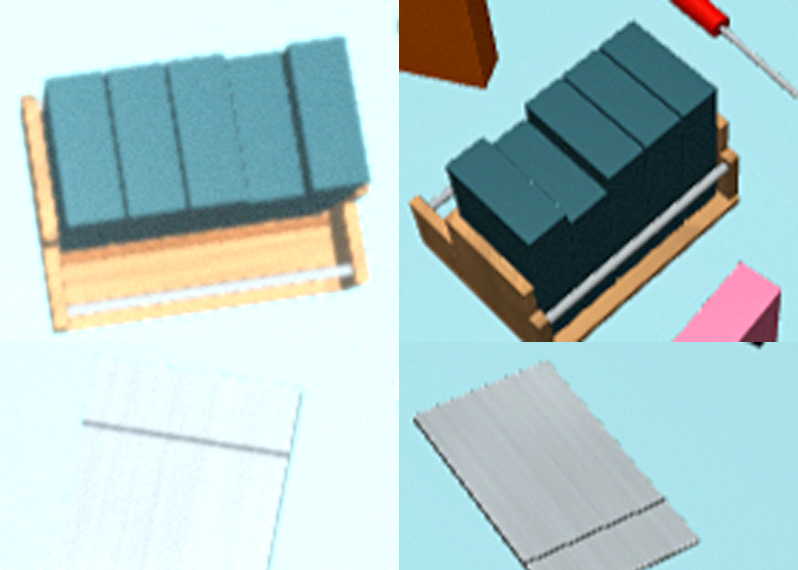

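```bash
cat > geo.py <<'E'
import numpy as np,pickle
from scipy.optimize import least_squares
C={n:pickle.load(open(f'pics/a_{n}.pkl','rb')) for n in('top','scene')}
def proj(n,P):
    c=C[n];p=(np.atleast_2d(P)-c['xyz'])@np.array(c['orientation']);K=c['K']
    return np.c_[K[0,2]+K[0,0]*p[:,0]/-p[:,2],K[1,2]+K[1,1]*p[:,1]/p[:,2]]
def W(q,P):
    c,s=np.cos(q[2]),np.sin(q[2]);P=np.atleast_2d(P)/1000.
    return np.c_[q[0]+c*P[:,0]-s*P[:,1],q[1]+s*P[:,0]+c*P[:,1],P[:,2]]
def ray(n,u,v,z):
    c=C[n];K=c['K'];d=np.array(c['orientation'])@[(u-K[0,2])/K[0,0],-(v-K[1,2])/K[1,1],-1]
    return c['xyz']+d*(z-c['xyz'][2])/d[2]
def fit(obs,q0):
    f=lambda q:np.concatenate([(proj(n,W(q,P))-uv).ravel() for n,P,uv in obs])
    s=least_squares(f,q0,loss='soft_l1');return s.x,np.round(s.fun.reshape(-1,2),1)
E
cat > m1.py <<'E'
from geo import *
t=lambda x,y:('top',(x/2.85+300,y/2.85+170)); s=lambda x,y:('scene',((x-399)/2.85+210,y/2.85+210))
R=[(t(45,82),(46,93,168)),(t(66,228),(-46,93,168)),(t(343,38),(46,-93,168)),(t(369,183),(-46,-93,168)),(t(70,310),(-89,96,57)),(t(350,270),(-89,-96,57)),
(s(449,167),(-46,-93,168)),(s(528,245),(46,-93,168)),(s(633,22),(-46,93,168)),(s(716,90),(46,93,168)),(s(550,318),(51.5,-96,60)),(s(722,170),(51.5,96,60))]
q,e=fit([(a[0],P,a[1]) for a,P in R],[.5,-.2,0]);print('rack',q,np.degrees(q[2]));print(e.tolist())
L=[('top',(100,75,8),(134.1,178.1)),('top',(100,-75,8),(207.1,189.6)),('scene',(100,75,8),(453.3,225.1)),('scene',(100,-75,8),(404.9,247.5)),
('scene',(-90,-75,8),(365.3,196.3)),('scene',(-90,75,8),(412.6,177)),('scene',(150,75,8),(464.9,239.8)),('top',(150,75,8),(139,156)),('top',(150,-75,8),(211,165)),('top',(-90,75,8),(115,271)),('top',(-90,-75,8),(189,282))]
p,e=fit(L,[.5,.2,0]);print('plate',p,np.degrees(p[2]));print(e.tolist())
print('line',W(p,(100,0,8)))
print('jar',ray('top',254,161,.06),ray('scene',385.5,268,.06),'mandrel',ray('top',455,178,.01),ray('scene',233,375,.01),'orange',ray('top',390,340,.1))
np.save('rp.npy',[q,p])
for P in [(46,-37.5,152),(-46,-37.5,152),(0,-37.5,152)]:print(P,W(q,P))
E
python3 m1.py
```

```text
rack [ 0.56332378 -0.2121576   0.15538399] 8.902846621225601
[[-0.8, -1.3], [-0.1, -0.2], [0.3, -1.1], [0.6, -0.3], [-1.5, 0.7], [-0.1, -0.2], [-2.1, -0.5], [-0.2, 0.1], [-0.7, -1.1], [0.2, -0.8], [-2.0, 1.4], [0.5, -1.3]]
plate [ 0.55678757  0.19268905 -0.14879618] -8.525393163670083
[[-0.5, -0.2], [-0.6, -0.3], [-0.5, 0.5], [-1.4, 0.9], [-1.4, 0.0], [-1.8, -0.4], [0.1, -0.1], [-0.5, -1.7], [0.0, 0.6], [-0.7, -0.6], [0.1, 0.2]]
line [[0.6556826  0.17786428 0.008     ]]
jar [0.68950221 0.00401135 0.06      ] [0.6823178  0.00474186 0.06      ] mandrel [ 0.67206464 -0.40072892  0.01      ] [ 0.6720655 -0.4021672  0.01     ] orange [ 0.35009167 -0.24991524  0.1       ]
(46, -37.5, 152) [[ 0.61457306 -0.24208688  0.152     ]]
(-46, -37.5, 152) [[ 0.52368146 -0.25632475  0.152     ]]
(0, -37.5, 152) [[ 0.56912726 -0.24920581  0.152     ]]
```

Both fits are good to a couple of mm. The short block is at rack y -37.5. I'll push it at its upper back with closed fingers, with the jaw axis along rack x.

```bash
python3 - <<'E'
from geo import *
q,p=np.load('rp.npy')
for P in [(78,-37.5,150),(46,-37.5,150),(0,-37.5,150),(-8,-37.5,150)]:print(P,W(q,P)*1000)
print('rack axes',np.cos(q[2]),np.sin(q[2]))
E
python3 -m jog '{"rot":[[0,0,7],[0,0,7],[0,0,7],[0,0,7],[0,0,7],[0,0,7],[0,0,7],[0,0,7],[0,0,7],[0,0,7]],"delta_pos":[[20,10,30],[20,10,30],[30,20,0],[35,20,0],[35,20,0],[35,20,0],[35,20,0],[35,20,0],[35,20,0],[35,20,0]],"grip":[0,0,0,0,0,0,0,0,0,0]}'
```

```text
(78, -37.5, 150) [[ 646.18752993 -237.1345727   150.        ]]
(46, -37.5, 150) [[ 614.57306023 -242.08687577  150.        ]]
(0, -37.5, 150) [[ 569.12726004 -249.20581143  150.        ]]
(-8, -37.5, 150) [[ 561.22364261 -250.4438872   150.        ]]
rack axes 0.9879521780874022 0.15475947083250804
time_s: 0.93
tcp_pos: [0.5105, -0.4126, 0.3071]
ee_rot: [[-0.027, -1.0, -0.001], [-1.0, 0.027, 0.001], [-0.001, 0.001, -1.0]]
wrist_force: [0.6, -0.6, 0.2]
gripper_width: 0.328
```

```bash
python3 -m jog '{"rot":[[0,0,5.4],[0,0,5.4],[0,0,0],[0,0,0],[0,0,0],[0,0,0],[0,0,0],[0,0,0],[0,0,0],[0,0,0]],"delta_pos":[[23,30,0],[23,30,0],[23,30,0],[23,30,0],[23,30,0],[22,26,0],[0,0,-30],[0,0,-30],[0,0,-30],[0,0,0]],"grip":[0,0,0,0,0,0,0,0,0,0]}'; python3 look.py b scene top >/dev/null; python3 - <<'E'
import cv2,numpy as np
a=cv2.imread('pics/b_top.png');b=cv2.imread('pics/b_scene.png')
f=lambda i,x,y,w,h,k:cv2.resize(i[y:y+h,x:x+w],None,fx=k,fy=k,interpolation=cv2.INTER_CUBIC)
cv2.imwrite('pics/crop2.png',np.clip(1.8*np.hstack([f(a,290,110,160,180,2.5),f(b,200,130,160,180,2.5)]).astype(float),0,255))
E
```

```text
time_s: 1.77
tcp_pos: [0.6425, -0.2363, 0.2092]
ee_rot: [[0.154, -0.988, -0.015], [-0.988, -0.154, 0.005], [-0.007, 0.014, -1.0]]
wrist_force: [-1.1, -1.0, -2.9]
gripper_width: 0.004[ WARN:0@0.142] global loadsave.cpp:1063 imwrite_ Unsupported depth image for selected encoder is fallbacked to CV_8U.
```

View pics/crop2.png

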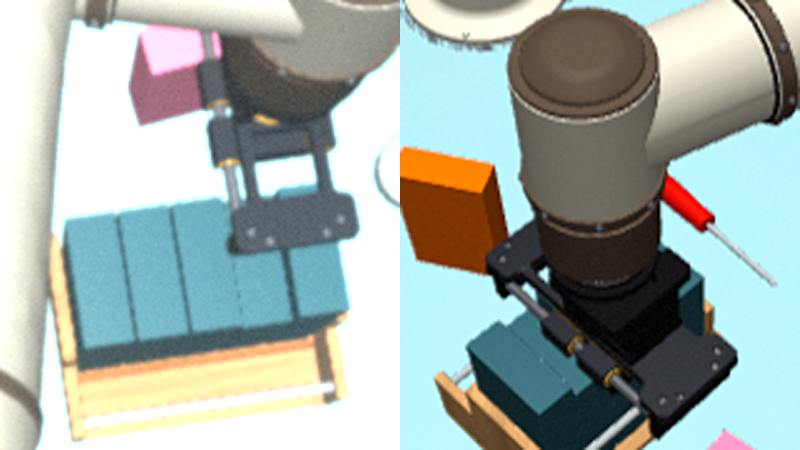

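```bash
python3 -m jog '{"rot":[[0,0,0],[0,0,0],[0,0,0],[0,0,0],[0,0,0],[0,0,0],[0,0,0],[0,0,0],[0,0,0],[0,0,0]],"delta_pos":[[0,0,-30],[0,0,-38],[0,0,0],[-5.9,-0.9,0],[-5.9,-0.9,0],[-4,-0.6,0],[-4,-0.6,0],[-4,-0.6,0],[-4,-0.6,0],[-4,-0.6,0]],"grip":[0,0,0,0,0,0,0,0,0,0]}'
```

```text
time_s: 2.7
tcp_pos: [0.6159, -0.2432, 0.152]
ee_rot: [[0.155, -0.988, 0.006], [-0.988, -0.155, -0.002], [0.002, -0.006, -1.0]]
wrist_force: [2.5, -0.9, 2.9]
gripper_width: 0.006
```

```bash
python3 -m jog '{"rot":[[0,0,0],[0,0,0],[0,0,0],[0,0,0],[0,0,0],[0,0,0],[0,0,0]],"delta_pos":[[-4,-0.6,0],[-4,-0.6,0],[-4,-0.6,0],[-4,-0.6,0],[-4,-0.6,0],[-4,-0.6,0],[-4,-0.6,0]],"grip":[0,0,0,0,0,0,0]}'
```

```text
time_s: 3.28
tcp_pos: [0.5865, -0.2473, 0.15]
ee_rot: [[0.155, -0.988, 0.001], [-0.988, -0.155, -0.001], [0.001, -0.001, -1.0]]
wrist_force: [2.9, -0.1, 5.4]
gripper_width: 0.006
```

```bash
python3 -m jog '{"rot":[[0,0,0],[0,0,0],[0,0,0],[0,0,0],[0,0,0],[0,0,0]],"delta_pos":[[-4,-0.6,0],[-4,-0.6,0],[-4,-0.6,0],[-3,-0.5,0],[-3,-0.5,0],[0,0,0]],"grip":[0,0,0,0,0,0]}'; python3 look.py c scene top >/dev/null;  python3 - <<'E'
import cv2,numpy as np
a=cv2.imread('pics/c_top.png');b=cv2.imread('pics/c_scene.png')
f=lambda i,x,y,w,h,k:cv2.resize(i[y:y+h,x:x+w],None,fx=k,fy=k,interpolation=cv2.INTER_CUBIC)
cv2.imwrite('pics/crop3.png',np.clip(1.8*np.hstack([f(a,290,140,160,180,2.5),f(b,200,160,160,180,2.5)]).astype(float),0,255).astype(np.uint8))
E
```

```text
time_s: 3.78
tcp_pos: [0.5666, -0.2499, 0.1493]
ee_rot: [[0.154, -0.988, -0.003], [-0.988, -0.154, 0.001], [-0.001, 0.003, -1.0]]
wrist_force: [0.6, 0.4, 0.1]
gripper_width: 0.006
```

View pics/crop3.png

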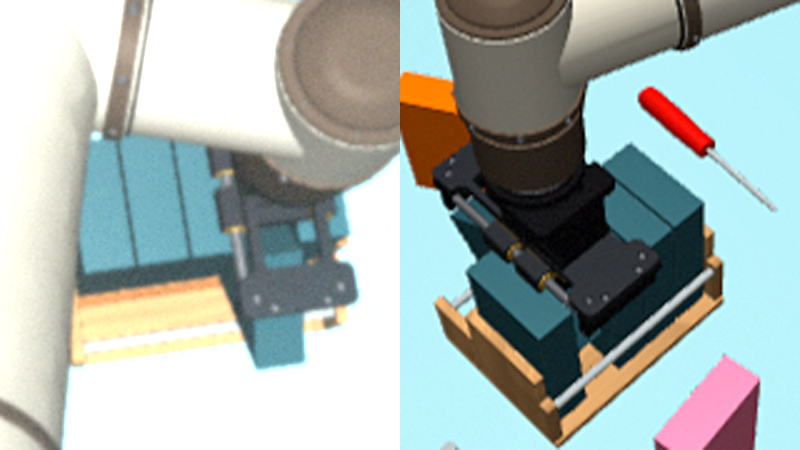

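The block fell onto the rail and the force is 0. I'll back off, rise, and swing the jaws to lie along rack y.

```bash
python3 -m jog '{"rot":[[0,0,0],[0,0,0],[0,0,0],[0,0,0],[0,0,0],[0,0,0],[0,0,0],[0,0,-7],[0,0,-7],[0,0,-7]],"delta_pos":[[8,1.2,0],[12,1.9,0],[12,1.9,0],[0,0,30],[0,0,40],[0,0,40],[0,0,40],[-20,-3,0],[-30,-5,0],[-35,-6,0]],"grip":[0,0,0,0,0,0,0,20,60,100]}' && python3 -m jog '{"rot":[[0,0,-7],[0,0,-7],[0,0,-7],[0,0,-7],[0,0,-7],[0,0,-7],[0,0,-7],[0,0,-7],[0,0,-7],[0,0,-6]],"delta_pos":[[-35,-6,0],[-35,-6,0],[-35,-6,0],[-30,-5,0],[-20,-3,0],[0,0,0],[0,0,0],[0,0,0],[0,0,0],[0,0,0]],"grip":[100,100,100,100,100,100,100,100,100,100]}'; python3 look.py d scene top >/dev/null;  python3 - <<'E'
import cv2,numpy as np
from station import r
print(r.sense()['joints'])
a=cv2.imread('pics/d_top.png');b=cv2.imread('pics/d_scene.png')
f=lambda i,x,y,w,h,k:cv2.resize(i[y:y+h,x:x+w],None,fx=k,fy=k,interpolation=cv2.INTER_CUBIC)
cv2.imwrite('pics/crop4.png',np.clip(1.8*np.hstack([f(a,290,170,160,180,2.5),f(b,200,160,160,180,2.5)]).astype(float),0,255).astype(np.uint8))
from geo import *
q,p=np.load('rp.npy');t=np.radians(42);
for k in (26,126):print('tcp',k,1000*W(q,[-106+k*np.sin(t),-37.5,147-k*np.cos(t)]))
E
```

```text
time_s: 4.72
tcp_pos: [0.5153, -0.2584, 0.2985]
ee_rot: [[-0.215, -0.977, -0.002], [-0.977, 0.215, 0.001], [-0.001, 0.002, -1.0]]
wrist_force: [0.3, 0.2, 0.1]
gripper_width: 0.153
time_s: 5.55
tcp_pos: [0.3601, -0.2846, 0.2988]
ee_rot: [[-0.989, -0.149, -0.002], [-0.149, 0.989, 0.001], [0.002, 0.002, -1.0]]
wrist_force: [0.2, -0.2, -0.3]
gripper_width: 0.906
[-1.79641820e+01  3.51459164e+00 -1.64582150e+01 -1.95016695e-02
 -7.01593843e+01 -6.31282426e+01]
tcp 26 [[ 481.5921242  -262.91790357  127.67823454]]
tcp 126 [[ 547.6990282  -252.56247372   53.36375199]]
```

View pics/crop4.png

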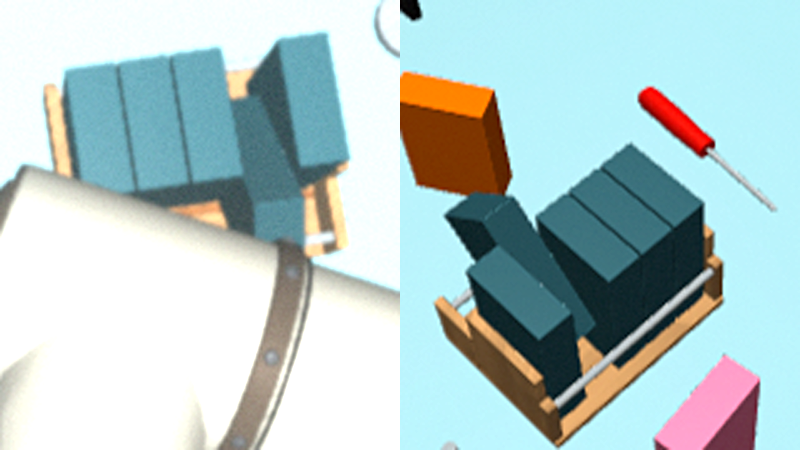

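The block leans on the rail between its neighbours, and the others are untouched. Next I'll tilt the tool 42° and move to the pre-grasp, checking projected corners against the picture.

```bash
python3 -m jog '{"rot":[[0,0,0],[0.93,-5.93,0],[0.93,-5.93,0],[0.93,-5.93,0],[0.93,-5.93,0],[0.93,-5.93,0],[0.93,-5.93,0],[0.93,-5.93,0],[0,0,0],[0,0,0]],"delta_pos":[[0,0,0],[7,1,0],[7,1,0],[7,1,0],[7,1,-14],[8,2,-18],[8,2,-18],[8,2,-17],[8,2,-17],[0,0,0]],"grip":[100,100,100,100,100,100,100,100,100,100]}'; python3 - <<'E'
from station import r
print(r.sense()['joints'])
from geo import *
q,p=np.load('rp.npy')
for t in (40,42,44):
    a=np.radians(t);o=np.array([-46.5,15]);u=np.array([-np.sin(a),np.cos(a)]);d=np.array([np.cos(a),np.sin(a)])
    for dd in(0,92):
        x,z=o+140*u+dd*d
        P=W(q,[[x,-19.5,z],[x,-55.5,z]]);T=proj('top',P);S=proj('scene',P)
        print(t,dd,((T-[290,170])*2.5).round(),((S-[200,160])*2.5+[400,0]).round())
E
```

```text
time_s: 6.48
tcp_pos: [0.4171, -0.2724, 0.2144]
ee_rot: [[-0.751, -0.156, 0.642], [-0.113, 0.988, 0.107], [-0.651, 0.008, -0.759]]
wrist_force: [0.8, 0.2, 0.7]
gripper_width: 1.0
[-34.83412298   4.61897461 -23.01787421 -44.87074109 -40.09978904
 -16.85620169]
40 0 [[257. 309.]
 [307. 302.]] [[471. 187.]
 [440. 211.]]
40 92 [[253. 202.]
 [305. 194.]] [[514. 194.]
 [481. 220.]]
42 0 [[257. 315.]
 [307. 307.]] [[469. 187.]
 [438. 210.]]
42 92 [[254. 210.]
 [307. 203.]] [[510. 191.]
 [477. 216.]]
44 0 [[257. 320.]
 [307. 312.]] [[467. 187.]
 [436. 210.]]
44 92 [[255. 219.]
 [308. 211.]] [[505. 188.]
 [472. 213.]]
```

```bash
python3 -m jog '{"rot":[[0,0,0],[0,0,0],[0,0,0],[0,0,0],[0,0,0],[0,0,0],[0,0,0]],"delta_pos":[[11,2,-15],[0,0,-14],[12.6,2,-14],[12.6,2,-14],[12.6,2,-14],[12.6,2,-14],[0,0,0]],"grip":[100,100,100,100,100,100,100]}';python3 look.py e scene top; python3 - <<'E'
import cv2,numpy as np
a=cv2.imread('pics/e_top.png');b=cv2.imread('pics/e_scene.png')
f=lambda i,x,y,w,h,k:cv2.resize(i[y:y+h,x:x+w],None,fx=k,fy=k,interpolation=cv2.INTER_CUBIC)
cv2.imwrite('pics/crop5.png',np.clip(1.8*np.hstack([f(a,290,170,160,180,2.5),f(b,200,160,160,180,2.5)]).astype(float),0,255).astype(np.uint8))
E
```

```text
time_s: 7.07
tcp_pos: [0.4811, -0.2618, 0.1313]
ee_rot: [[-0.749, -0.16, 0.643], [-0.119, 0.987, 0.108], [-0.652, 0.004, -0.758]]
wrist_force: [-0.4, -0.2, -0.7]
gripper_width: 1.002
scene [[498.04144424220766, 0.0, 312.63870956563807], [0.0, 498.04144424220766, 236.02881671841538], [0.0, 0.0, 1.0]] [ 1.07551984 -0.47576726  1.03241903] [[ 0.58891237 -0.65508236  0.47333848]
 [ 0.80813252  0.48469534 -0.33465243]
 [-0.01020005  0.57960118  0.81483644]] ['frame', 'K', 'xyz', 'orientation']
top [[555.3183715653811, 0.0, 311.45646033590754], [0.0, 555.3183715653811, 236.8487046645887], [0.0, 0.0, 1.0]] [ 0.38838371 -0.0975114   1.10828863] [[ 0.00620061  0.98950128 -0.14439106]
 [-0.99991459  0.00779654  0.01048962]
 [ 0.01150524  0.14431368  0.9894651 ]] ['frame', 'K', 'xyz', 'orientation']
7.1667 [ 0.4801956  -0.26258835  0.13333397] [[-0.74742647 -0.15940739  0.64493639]
 [-0.11957401  0.98721145  0.10543058]
 [-0.65349501  0.00168397 -0.75692895]] [0.44998805 1.17016159 1.16374007] 0.9968878797228146
```

View pics/crop5.png

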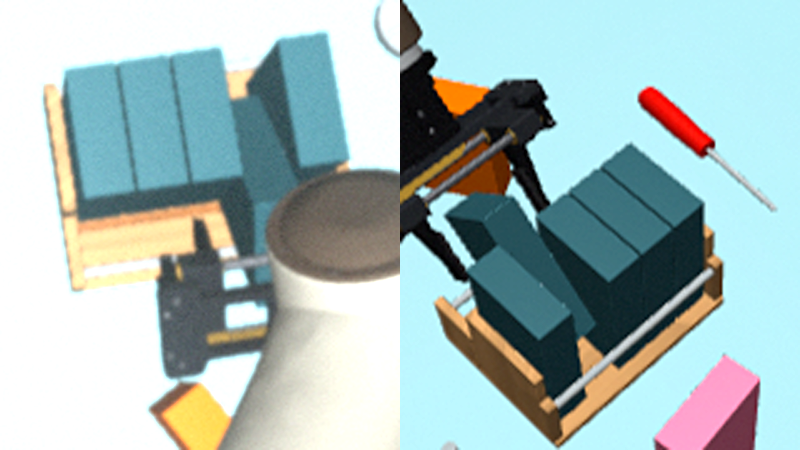

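The fingers straddle the leaning block's top. The orange look-alike stands close behind the gripper, so I'll grip here and lift straight up, not along the block's axis.

```bash
python3 -m jog '{"rot":[[0,0,0],[0,0,0],[0,0,0],[0,0,0],[0,0,0],[0,0,0],[0,0,0],[0,0,0],[0,0,0],[0,0,0]],"delta_pos":[[0,0,0],[0,0,0],[0,0,0],[0,0,0],[0,0,0],[0,0,0],[0,0,0],[0,0,0],[0,0,0],[0,0,5]],"grip":[0,0,0,0,0,0,0,0,0,0]}'
```

```text
time_s: 8.0
tcp_pos: [0.479, -0.2626, 0.1368]
ee_rot: [[-0.749, -0.156, 0.644], [-0.115, 0.988, 0.105], [-0.652, 0.004, -0.758]]
wrist_force: [-0.6, -0.6, -3.7]
gripper_width: 0.411
```

```bash
python3 -m jog '{"rot":[[0,0,0],[0,0,0],[0,0,0],[0,0,0],[0,0,0],[0,0,0],[0,0,0],[0,0,0],[0,0,0],[0,0,0]],"delta_pos":[[0,0,8],[0,0,10],[0,0,15],[0,0,20],[0,0,20],[0,0,20],[0,0,20],[0,0,25],[0,0,25],[0,0,25]],"grip":[0,0,0,0,0,0,0,0,0,0]}'; python3 -c "
from station import r;print(r.sense()['joints'])"
```

```text
time_s: 8.83
tcp_pos: [0.4786, -0.2619, 0.3259]
ee_rot: [[-0.75, -0.157, 0.643], [-0.116, 0.988, 0.106], [-0.651, 0.005, -0.759]]
wrist_force: [1.2, -0.9, -2.7]
gripper_width: 0.413
[-25.38253851   0.6315663  -13.75251631 -31.66750429 -45.00714525
 -39.11181676]
```

```bash
python3 -m jog '{"rot":[[-0.9,5.8,0],[-0.9,5.8,0],[-0.9,5.8,0],[-0.9,5.8,0],[-0.9,5.8,0],[-0.9,5.8,0],[-0.9,5.8,0],[0,0,-4.4],[0,0,-4.4],[0,0,-4.4]],"delta_pos":[[0,0,10],[0,0,10],[0,0,5],[0,0,0],[0,0,0],[0,0,0],[0,10,0],[7,20,0],[7,30,0],[7,35,0]],"grip":[0,0,0,0,0,0,0,0,0,0]}' && python3 -m jog '{"rot":[[0,0,-4.2],[0,0,0],[0,0,0],[0,0,0],[0,0,0],[0,0,0],[0,0,0],[0,0,0],[0,0,0],[0,0,0]],"delta_pos":[[7,35,0],[7,35,0],[7,35,0],[7,35,0],[7,35,0],[7,35,0],[7,35,0],[7,35,0],[7,35,0],[6,25,0]],"grip":[0,0,0,0,0,0,0,0,0,0]}'
```

```text
time_s: 9.67
tcp_pos: [0.5008, -0.167, 0.3496]
ee_rot: [[-0.997, 0.082, -0.007], [0.082, 0.997, 0.005], [0.007, 0.004, -1.0]]
wrist_force: [0.9, -0.0, -3.4]
gripper_width: 0.417
time_s: 10.5
tcp_pos: [0.5694, 0.1751, 0.35]
ee_rot: [[-0.989, 0.147, -0.005], [0.147, 0.989, 0.004], [0.006, 0.004, -1.0]]
wrist_force: [0.9, -0.7, -3.3]
gripper_width: 0.416
```

```bash
python3 -m jog '{"rot":[[0,0,0],[0,0,0],[0,0,0],[0,0,0],[0,0,0],[0,0,0],[0,0,0],[0,0,0]],"delta_pos":[[0,17,-20],[0,0,-35],[0,0,-35],[0,0,-35],[0,0,-35],[0,0,-30],[0,0,-12],[0,0,0]],"grip":[0,0,0,0,0,0,0,0]}';python3 look.py f scene top|tail -3; python3 - <<'E'
import cv2,numpy as np
a=cv2.imread('pics/f_top.png');b=cv2.imread('pics/f_scene.png')
f=lambda i,x,y,w,h,k:cv2.resize(i[y:y+h,x:x+w],None,fx=k,fy=k,interpolation=cv2.INTER_CUBIC)
cv2.imwrite('pics/crop6.png',np.clip(1.8*np.hstack([f(a,90,130,160,180,2.5),f(b,340,100,160,180,2.5)]).astype(float),0,255).astype(np.uint8))
E
```

```text
time_s: 11.17
tcp_pos: [0.5668, 0.1878, 0.1441]
ee_rot: [[-0.989, 0.15, -0.013], [0.15, 0.989, -0.0], [0.013, -0.002, -1.0]]
wrist_force: [-1.2, -0.6, -2.7]
gripper_width: 0.412
11.2667 [0.56993599 0.18923888 0.14899055] [[-0.98893964  0.14826514 -0.00397865]
 [ 0.14825141  0.98894334  0.00354934]
 [ 0.00446091  0.00292024 -0.99998579]] [ 0.95465081 -0.12432071 -2.26235966] 0.4153442611504347
```

View pics/crop6.png

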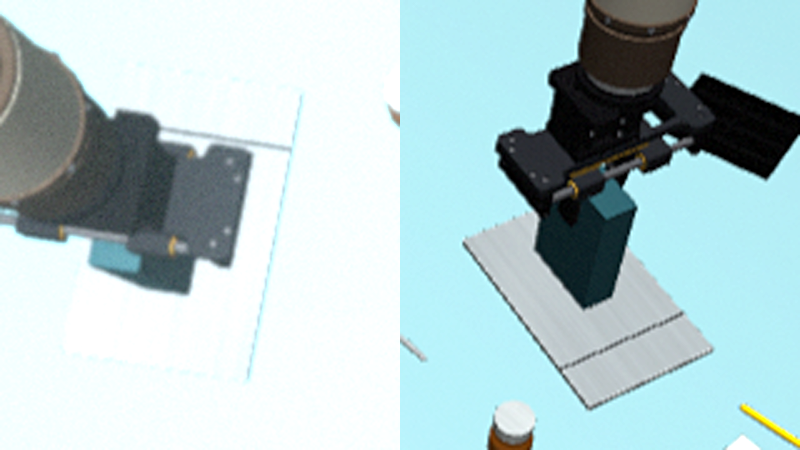

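The block hangs upright over the plate, well short of the line (bottom edge ~(588,305), line ~(560,368)-(683,313) in the right crop). I'll lower it slowly.

```bash
python3 -m jog '{"rot":[[0,0,0],[0,0,0],[0,0,0],[0,0,0],[0,0,0]],"delta_pos":[[0,0,-8],[0,0,-6],[0,0,-3],[0,0,-2],[0,0,0]],"grip":[0,0,0,0,0]}';python3 -m jog '{"rot":[[0,0,0],[0,0,0]],"delta_pos":[[0,0,-1.5],[0,0,0]],"grip":[0,0]}';python3 -m jog '{"rot":[[0,0,0],[0,0,0]],"delta_pos":[[0,0,-1.5],[0,0,0]],"grip":[0,0]}'
```

```text
time_s: 11.68
tcp_pos: [0.5699, 0.1892, 0.1308]
ee_rot: [[-0.989, 0.148, -0.003], [0.148, 0.989, 0.004], [0.004, 0.004, -1.0]]
wrist_force: [-0.5, -0.3, -1.1]
gripper_width: 0.412
time_s: 11.85
tcp_pos: [0.5706, 0.1891, 0.1305]
ee_rot: [[-0.989, 0.147, -0.001], [0.147, 0.989, 0.004], [0.002, 0.004, -1.0]]
wrist_force: [-0.1, -1.7, 4.8]
gripper_width: 0.412
time_s: 12.02
tcp_pos: [0.5714, 0.1891, 0.1302]
ee_rot: [[-0.989, 0.147, 0.001], [0.147, 0.989, 0.004], [-0.0, 0.004, -1.0]]
wrist_force: [-1.0, -2.0, 8.4]
gripper_width: 0.41
```

```bash
python3 -m jog '{"rot":[[0,0,0],[0,0,0],[0,0,0],[0,0,0],[0,0,0],[0,0,0],[0,0,0],[0,0,0],[0,0,0],[0,0,0]],"delta_pos":[[0,0,1],[0,0,0],[0,0,0],[0,0,0],[0,0,0],[0,0,10],[0,0,25],[0,0,35],[0,0,35],[0,0,30]],"grip":[100,100,100,100,100,100,100,100,100,100]}'; python3 -m jog '{"rot":[[0,0,0],[0,0,0],[0,0,0],[0,0,0],[0,0,0],[0,0,0],[0,0,0]],"delta_pos":[[-40,0,0],[-40,0,0],[-40,0,0],[-40,0,0],[-20,0,0],[0,0,0],[0,0,0]],"grip":[100,100,100,100,100,100,100]}';python3 look.py g scene top|tail -3; python3 - <<'E'
import cv2,numpy as np
a=cv2.imread('pics/g_top.png');b=cv2.imread('pics/g_scene.png')
f=lambda i,x,y,w,h,k:cv2.resize(i[y:y+h,x:x+w],None,fx=k,fy=k,interpolation=cv2.INTER_CUBIC)
cv2.imwrite('pics/crop7.png',np.clip(1.8*np.hstack([f(a,95,140,133,180,3),f(b,360,130,133,180,3)]).astype(float),0,255).astype(np.uint8))
E
```

```text
time_s: 12.85
tcp_pos: [0.5702, 0.1892, 0.2664]
ee_rot: [[-0.989, 0.148, -0.001], [0.148, 0.989, 0.005], [0.002, 0.005, -1.0]]
wrist_force: [-0.0, 0.7, -0.6]
gripper_width: 0.987
time_s: 13.43
tcp_pos: [0.3893, 0.1894, 0.2646]
ee_rot: [[-0.989, 0.146, -0.001], [0.146, 0.989, 0.006], [0.002, 0.006, -1.0]]
wrist_force: [-0.3, 0.0, -0.7]
gripper_width: 1.003
13.5333 [0.39050794 0.18962059 0.26387586] [[-0.98896373  0.14814273 -0.00211682]
 [ 0.14812962  0.98895325  0.00539353]
 [ 0.00289245  0.00502044 -0.99998321]] [0.25139078 0.18350719 0.47374983] 0.9981643501864528
```

View pics/crop7.png

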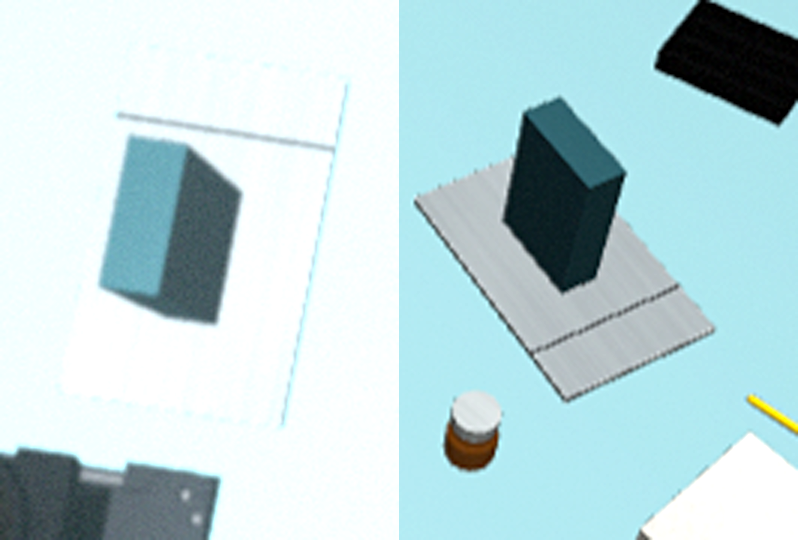

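```bash
cat > m2.py <<'E'
from geo import *
import sys
q,p=np.load('rp.npy')
t=lambda x,y:(x/3+95,y/3+140); s=lambda x,y:((x-399)/3+360,y/3+130)
def run(T,S,LT,LS):
    o=dict(top=[('top',P,t(*uv)) for P,uv in T],scene=[('scene',P,s(*uv)) for P,uv in S])
    l=dict(top=[('top',(0,y,8),t(*uv)) for y,uv in LT],scene=[('scene',(0,y,8),s(*uv)) for y,uv in LS])
    for k in (['top'],['scene'],['top','scene']):
        b,e=fit(sum([o[i] for i in k],[]),[.57,.19,-.148]);L,e2=fit(sum([l[i] for i in k],[]),[.656,.178,-.148])
        c,sn=np.cos(L[2]),np.sin(L[2]);d=b[:2]-L[:2]
        print(k,'block',b[:2]*1000,'line',L[:2]*1000,'rel x,y mm',1000*(c*d[0]+sn*d[1]),1000*(-sn*d[0]+c*d[1]),'yaw b,l',np.degrees([b[2],L[2]]));print(e.tolist(),e2.tolist())
F=46;H=18
if __name__=='__main__':
  run([((F,H,148),(131,135)),((F,-H,148),(188,145)),((-F,H,148),(100,287)),((-F,-H,148),(157,297)),((F,-H,8),(242,192)),((-F,-H,8),(217,323))],
  [((-F,-H,148),(527,113)),((-F,H,148),(560,98)),((F,H,148),(625,174)),((F,-H,148),(590,187)),((F,-H,8),(565,291)),((F,H,8),(597,277)),((-F,-H,8),(503,220))],
  [(75,(118,115)),(-75,(333,149))],[(-75,(534,352)),(75,(679,287))])
E
python3 m2.py
```

```text
['top'] block [570.83410815 188.24082867] line [654.83933821 177.61350578] rel x,y mm -84.64699147598884 -2.169217113280277 yaw b,l [-8.47587184 -8.67804249]
[[-0.8, -0.2], [0.3, -0.4], [-0.9, 0.0], [0.4, -0.1], [0.5, -0.0], [0.2, 1.1]] [[-0.6, -0.1], [0.6, 0.1]]
['scene'] block [572.29879232 191.79304539] line [656.06524332 180.98029875] rel x,y mm -84.43042371673887 -2.288526633916406 yaw b,l [-8.23393054 -8.90783552]
[[-1.0, -0.7], [0.4, -0.9], [1.3, -1.0], [0.2, 0.3], [-0.9, 1.4], [0.1, 0.7], [-0.2, 0.3]] [[-0.5, 0.4], [0.6, -0.5]]
['top', 'scene'] block [571.5064293  189.34321337] line [655.3542066  178.83519994] rel x,y mm -84.46580605238391 -2.5289745910191277 yaw b,l [-8.27072479 -8.85817915]
[[-1.5, -0.6], [-0.4, -0.9], [-1.4, -0.3], [-0.1, -0.5], [-0.1, -0.4], [-0.3, 0.8], [-2.0, -0.5], [-0.6, -0.7], [0.3, -0.7], [-0.8, 0.5], [-1.8, 1.6], [-0.8, 0.9], [-1.1, 0.5]] [[-1.2, -0.5], [0.0, -0.0], [-1.4, 0.6], [-0.2, -0.3]]
```

Block stands at line-frame x = -84.5 mm, from both cameras, and square within 0.6°. I'll regrip at the same pose and slide it +38.5 mm.

```bash
python3 -m jog '{"rot":[[0,0,0],[0,0,0],[0,0,0],[0,0,0],[0,0,0],[0,0,0],[0,0,0],[0,0,0],[0,0,0],[0,0,0]],"delta_pos":[[40,0,0],[40,0,0],[40,0,0],[40,0,0],[20,0,0],[0,0,0],[0,0,-35],[0,0,-35],[0,0,-35],[0,0,-28]],"grip":[100,100,100,100,100,100,100,100,100,100]}' && python3 -m jog '{"rot":[[0,0,0],[0,0,0],[0,0,0],[0,0,0],[0,0,0],[0,0,0],[0,0,0],[0,0,0],[0,0,0],[0,0,0]],"delta_pos":[[0,0,0],[0,0,0],[0,0,0],[0,0,0],[0,0,0],[0,0,0],[0,0,0],[0,0,0],[0,0,0],[0,0,0]],"grip":[100,0,0,0,0,0,0,0,0,0]}'
```

```text
time_s: 14.37
tcp_pos: [0.5693, 0.1883, 0.1271]
ee_rot: [[-0.989, 0.15, -0.006], [0.15, 0.989, 0.003], [0.007, 0.002, -1.0]]
wrist_force: [0.3, -0.5, -0.6]
gripper_width: 1.002
time_s: 15.2
tcp_pos: [0.5699, 0.1892, 0.1304]
ee_rot: [[-0.989, 0.148, -0.003], [0.148, 0.989, 0.005], [0.004, 0.004, -1.0]]
wrist_force: [-0.2, 0.9, 2.4]
gripper_width: 0.414
```

```bash
python3 -m jog '{"rot":[[0,0,0],[0,0,0],[0,0,0],[0,0,0],[0,0,0],[0,0,0],[0,0,0],[0,0,0],[0,0,0],[0,0,0]],"delta_pos":[[3,-0.5,0],[5,-0.8,0],[5,-0.8,0],[5,-0.8,0],[5,-0.8,0],[5,-0.7,0],[5,-0.7,0],[3,-0.4,0],[2.1,-0.3,0],[0,0,0]],"grip":[0,0,0,0,0,0,0,0,0,0]}'; python3 -m jog '{"rot":[[0,0,0],[0,0,0]],"delta_pos":[[0,0,0],[0,0,0]],"grip":[0,0]}'
```

```text
time_s: 16.03
tcp_pos: [0.6086, 0.1833, 0.1342]
ee_rot: [[-0.989, 0.147, -0.002], [0.147, 0.989, 0.004], [0.002, 0.004, -1.0]]
wrist_force: [-7.5, 0.5, 18.3]
gripper_width: 0.41
time_s: 16.2
tcp_pos: [0.6086, 0.1833, 0.1342]
ee_rot: [[-0.989, 0.147, -0.002], [0.147, 0.989, 0.004], [0.002, 0.004, -1.0]]
wrist_force: [-7.6, 0.1, 18.0]
gripper_width: 0.41
```

The grip pivoted a little: TCP z is up 4 mm with 18 N. I'll release, let it settle, then measure.

```bash
python3 -m jog '{"rot":[[0,0,0],[0,0,0],[0,0,0],[0,0,0],[0,0,0],[0,0,0],[0,0,0],[0,0,0],[0,0,0],[0,0,0]],"delta_pos":[[0,0,1],[0,0,1],[0,0,0],[0,0,0],[0,0,0],[0,0,10],[0,0,25],[0,0,35],[0,0,35],[0,0,30]],"grip":[100,100,100,100,100,100,100,100,100,100]}'; python3 -m jog '{"rot":[[0,0,0],[0,0,0],[0,0,0],[0,0,0],[0,0,0],[0,0,0],[0,0,0]],"delta_pos":[[-40,0,0],[-40,0,0],[-40,0,0],[-40,0,0],[-40,0,0],[-20,0,0],[0,0,0]],"grip":[100,100,100,100,100,100,100]}';python3 look.py h scene top|tail -3; python3 - <<'E'
import cv2,numpy as np
a=cv2.imread('pics/h_top.png');b=cv2.imread('pics/h_scene.png')
f=lambda i,x,y,w,h,k:cv2.resize(i[y:y+h,x:x+w],None,fx=k,fy=k,interpolation=cv2.INTER_CUBIC)
cv2.imwrite('pics/crop8.png',np.clip(1.8*np.hstack([f(a,95,140,133,180,3),f(b,360,130,133,180,3)]).astype(float),0,255).astype(np.uint8))
E
```

```text
time_s: 17.03
tcp_pos: [0.6083, 0.1833, 0.2703]
ee_rot: [[-0.989, 0.148, -0.001], [0.148, 0.989, 0.005], [0.002, 0.005, -1.0]]
wrist_force: [1.6, 0.2, -0.2]
gripper_width: 0.987
time_s: 17.62
tcp_pos: [0.3846, 0.1825, 0.2684]
ee_rot: [[-0.989, 0.146, -0.003], [0.146, 0.989, 0.006], [0.004, 0.006, -1.0]]
wrist_force: [0.2, -0.5, 0.9]
gripper_width: 0.999
17.7167 [0.38777336 0.18365773 0.26843855] [[-0.98917436  0.14673995 -0.00121457]
 [ 0.14672977  0.98915712  0.0062107 ]
 [ 0.00211276  0.00596525 -0.99997998]] [-0.07266216  0.39202911  0.35917155] 0.9982673786689806
```

View pics/crop8.png

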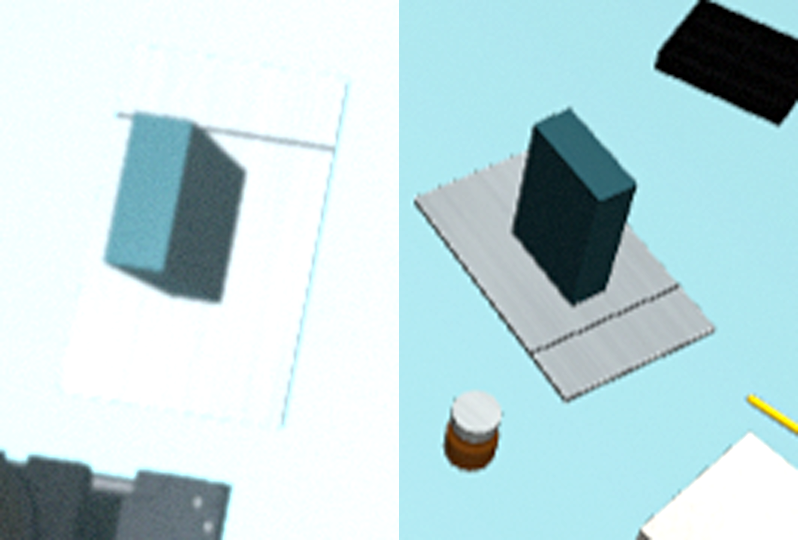

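```bash
python3 - <<'E'
from m2 import *
run([((F,H,148),(133,113)),((F,-H,148),(192,121)),((-F,H,148),(105,262)),((-F,-H,148),(163,271)),((F,-H,8),(245,171)),((-F,-H,8),(221,302))],
  [((-F,-H,148),(534,124)),((-F,H,148),(571,107)),((F,H,148),(636,183)),((F,-H,148),(603,198)),((F,-H,8),(575,304)),((F,H,8),(605,290)),((-F,-H,8),(513,232))],
  [(75,(118,115)),(-75,(333,149))],[(-75,(534,352)),(75,(679,287))])
E
```

```text
['top'] block [585.2753073 186.4639457] line [654.83933821 177.61350578] rel x,y mm -70.10301869637617 -1.7468411076812362 yaw b,l [-7.77577943 -8.67804249]
[[-0.3, -0.8], [0.1, -0.6], [-0.8, 0.4], [0.2, 0.3], [0.5, -0.2], [0.3, 0.9]] [[-0.6, -0.1], [0.6, 0.1]]
['scene'] block [585.9762205  190.26517986] line [656.06524332 180.98029875] rel x,y mm -70.68138002785383 -1.6800759941445527 yaw b,l [-7.66305484 -8.90783552]
[[-0.1, -0.7], [-0.1, -0.3], [1.4, -0.3], [-0.3, 0.5], [-0.8, 0.8], [0.8, -0.0], [-0.6, -0.1]] [[-0.5, 0.4], [0.6, -0.5]]
['top', 'scene'] block [585.63651264 187.5547661 ] line [655.3542066  178.83519994] rel x,y mm -70.22885728625091 -2.120209665379463 yaw b,l [-7.69664638 -8.85817915]
[[-1.0, -1.0], [-0.5, -0.8], [-1.4, 0.2], [-0.4, 0.1], [-0.1, -0.4], [-0.2, 0.7], [-1.0, -0.2], [-1.0, 0.1], [0.5, 0.2], [-1.2, 1.0], [-1.7, 1.2], [-0.0, 0.4], [-1.4, 0.3]] [[-1.2, -0.5], [0.0, -0.0], [-1.4, 0.6], [-0.2, -0.3]]
```

It moved 14 mm and still stands; 24.3 mm to go, straight and square. For the rest I'll push the near face with closed fingers, keeping the gripper body above the block's top.

```bash
python3 -m jog '{"rot":[[0,0,0],[0,0,0],[0,0,0],[0,0,0],[0,0,0],[0,0,0],[0,0,0],[0,0,0],[0,0,0],[0,0,0]],"delta_pos":[[30,5,0],[30,5,0],[30,5,-15],[20,0,-35],[0,0,-35],[0,0,-35],[0,0,-35],[0,0,0],[0,0,0],[0,0,0]],"grip":[0,0,0,0,0,0,0,0,0,0]}' && python3 -m jog '{"rot":[[0,0,0],[0,0,0],[0,0,0],[0,0,0]],"delta_pos":[[8,-1.2,0],[6,-0.9,0],[4,-0.6,0],[0,0,0]],"grip":[0,0,0,0]}'
```

```text
time_s: 18.55
tcp_pos: [0.4999, 0.1991, 0.1138]
ee_rot: [[-0.989, 0.148, -0.001], [0.148, 0.989, 0.005], [0.001, 0.005, -1.0]]
wrist_force: [0.0, 0.0, 0.5]
gripper_width: 0.324
time_s: 18.88
tcp_pos: [0.5176, 0.1961, 0.1136]
ee_rot: [[-0.989, 0.149, -0.001], [0.149, 0.989, 0.006], [0.001, 0.006, -1.0]]
wrist_force: [-1.0, 0.2, -0.3]
gripper_width: 0.043
```

```bash
for i in 1 2 3 4; do python3 -m jog '{"rot":[[0,0,0],[0,0,0],[0,0,0]],"delta_pos":[[2,0,0],[2,0,0],[0,0,0]],"grip":[0,0,0]}' | grep -E "tcp|force"; done
```

```text
tcp_pos: [0.5203, 0.1958, 0.1124]
wrist_force: [-0.5, -0.2, 0.5]
tcp_pos: [0.5243, 0.1958, 0.1122]
wrist_force: [0.1, -0.1, 0.0]
tcp_pos: [0.5284, 0.1958, 0.1122]
wrist_force: [0.3, -0.4, -0.4]
tcp_pos: [0.5316, 0.1955, 0.1121]
wrist_force: [-2.9, 0.2, 2.0]
```

```bash
python3 -m jog '{"rot":[[0,0,0],[0,0,0],[0,0,0],[0,0,0],[0,0,0],[0,0,0],[0,0,0],[0,0,0],[0,0,0],[0,0,0]],"delta_pos":[[2,-0.3,0],[2.5,-0.4,0],[2.5,-0.4,0],[2.5,-0.4,0],[2.5,-0.4,0],[2.5,-0.4,0],[2.5,-0.4,0],[2,-0.3,0],[0,0,0],[0,0,0]],"grip":[0,0,0,0,0,0,0,0,0,0]}'
```

```text
time_s: 20.72
tcp_pos: [0.5513, 0.1927, 0.1121]
ee_rot: [[-0.989, 0.148, -0.003], [0.148, 0.989, 0.005], [0.004, 0.004, -1.0]]
wrist_force: [-1.1, 1.3, -1.2]
gripper_width: 0.006
```

```bash
python3 -m jog '{"rot":[[0,0,0],[0,0,0],[0,0,0],[0,0,0],[0,0,0],[0,0,0],[0,0,0],[0,0,0]],"delta_pos":[[-10,1,0],[-30,3,0],[-40,0,0],[-40,0,0],[-40,0,0],[0,0,0],[0,0,0],[0,0,0]],"grip":[0,0,0,0,0,0,0,0]}';python3 look.py i scene top|tail -3; python3 - <<'E'
import cv2,numpy as np
a=cv2.imread('pics/i_top.png');b=cv2.imread('pics/i_scene.png')
f=lambda i,x,y,w,h,k:cv2.resize(i[y:y+h,x:x+w],None,fx=k,fy=k,interpolation=cv2.INTER_CUBIC)
cv2.imwrite('pics/crop9.png',np.clip(1.8*np.hstack([f(a,95,140,133,180,3),f(b,360,130,133,180,3)]).astype(float),0,255).astype(np.uint8))
E
```

```text
time_s: 21.38
tcp_pos: [0.3915, 0.1976, 0.1131]
ee_rot: [[-0.989, 0.147, -0.001], [0.147, 0.989, 0.007], [0.002, 0.006, -1.0]]
wrist_force: [-0.3, 0.4, 0.2]
gripper_width: 0.006
21.4833 [0.39211062 0.19751047 0.11262947] [[-0.9889069   0.14852656 -0.00173416]
 [ 0.14851403  0.9888926   0.00591632]
 [ 0.00259363  0.00559314 -0.99998099]] [ 0.11351501 -0.96972107 -0.08122611] 0.004717373120357852
```

View pics/crop9.png

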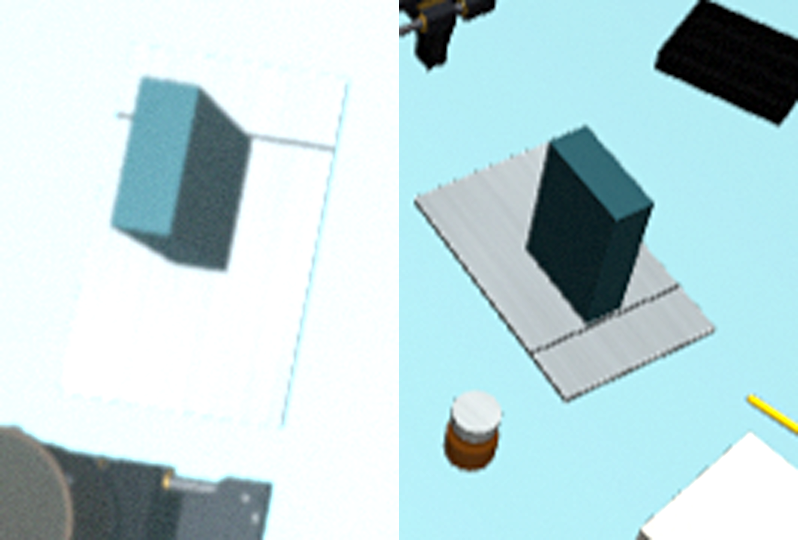

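```bash
python3 - <<'E'
from m2 import *
run([((F,H,148),(143,77)),((F,-H,148),(200,86)),((-F,H,148),(111,226)),((-F,-H,148),(168,236)),((F,-H,8),(252,135)),((-F,-H,8),(226,270))],
  [((-F,-H,148),(552,143)),((-F,H,148),(589,126)),((F,H,148),(653,204)),((F,-H,148),(616,221)),((F,-H,8),(588,325)),((F,H,8),(621,307)),((-F,-H,8),(527,248))],
  [(75,(118,115)),(-75,(333,149))],[(-75,(534,352)),(75,(679,287))])
E
```

```text
['top'] block [606.96934728 183.319763  ] line [654.83933821 177.61350578] rel x,y mm -48.182936277933365 -1.581788645863838 yaw b,l [-8.71830684 -8.67804249]
[[-0.8, -0.8], [0.2, -0.6], [-0.7, -0.1], [0.5, -0.2], [0.5, 1.5], [0.3, 0.9]] [[-0.6, -0.1], [0.6, 0.1]]
['scene'] block [608.39730269 186.43609247] line [656.06524332 180.98029875] rel x,y mm -47.93780832481168 -1.9911760603246331 yaw b,l [-9.68666819 -8.90783552]
[[-0.5, -1.1], [-0.1, -0.5], [1.1, -0.1], [0.3, -0.2], [-0.8, 0.4], [0.2, 1.2], [-0.2, 0.3]] [[-0.5, 0.4], [0.6, -0.5]]
['top', 'scene'] block [607.71853497 184.2962453 ] line [655.3542066  178.83519994] rel x,y mm -47.90844059153652 -1.939471118648086 yaw b,l [-8.73607283 -8.85817915]
[[-1.3, -1.2], [-0.4, -1.0], [-1.3, -0.5], [-0.1, -0.6], [0.0, 1.2], [-0.2, 0.5], [-1.5, -0.7], [-1.3, -0.2], [0.4, -0.0], [-0.2, -0.0], [-1.3, 0.6], [-0.4, 1.2], [-1.2, 0.7]] [[-1.2, -0.5], [0.0, -0.0], [-1.4, 0.6], [-0.2, -0.3]]
```

Line-frame x is -48 mm, square and upright. I'll add a last push of about 2.3 mm to measured TCP x 0.5537, then back off.

```bash
python3 -m jog '{"rot":[[0,0,0],[0,0,0],[0,0,0],[0,0,0],[0,0,0],[0,0,0],[0,0,0],[0,0,0],[0,0,0],[0,0,0]],"delta_pos":[[40,0,0],[40,-1,0],[40,-1,0],[25,-1,0],[5,-0.8,0],[4,-0.6,0],[3,-0.4,0],[2,-0.3,0],[2,-0.3,0],[0,0,0]],"grip":[0,0,0,0,0,0,0,0,0,0]}'; python3 -m jog '{"rot":[[0,0,0],[0,0,0]],"delta_pos":[[0,0,0],[0,0,0]],"grip":[0,0]}'
```

```text
time_s: 22.32
tcp_pos: [0.5512, 0.1913, 0.1123]
ee_rot: [[-0.989, 0.148, -0.004], [0.148, 0.989, 0.004], [0.005, 0.004, -1.0]]
wrist_force: [-0.9, -0.3, -0.9]
gripper_width: 0.009
time_s: 22.48
tcp_pos: [0.5512, 0.1914, 0.1123]
ee_rot: [[-0.989, 0.148, -0.004], [0.148, 0.989, 0.004], [0.005, 0.004, -1.0]]
wrist_force: [-1.8, 0.0, 1.3]
gripper_width: 0.009
```

```bash
python3 -m jog '{"rot":[[0,0,0],[0,0,0],[0,0,0],[0,0,0]],"delta_pos":[[1.2,-0.2,0],[1.2,-0.2,0],[0,0,0],[0,0,0]],"grip":[0,0,0,0]}'; python3 -m jog '{"rot":[[0,0,0],[0,0,0],[0,0,0],[0,0,0],[0,0,0],[0,0,0],[0,0,0],[0,0,0]],"delta_pos":[[-10,1,0],[-30,3,0],[-40,0,0],[-40,0,20],[-40,0,20],[0,0,0],[0,0,0],[0,0,0]],"grip":[0,0,0,0,0,0,0,0]}';python3 look.py j scene top|tail -3; python3 - <<'E'
import cv2,numpy as np
a=cv2.imread('pics/j_top.png');b=cv2.imread('pics/j_scene.png')
f=lambda i,x,y,w,h,k:cv2.resize(i[y:y+h,x:x+w],None,fx=k,fy=k,interpolation=cv2.INTER_CUBIC)
big=np.hstack([f(a,95,140,133,115,3),f(b,360,130,133,115,3)]); sm=np.hstack([f(a,80,90,440,290,.906),f(b,100,90,440,290,.906)])[:,:798]
o=np.vstack([big,sm[:250]]);cv2.imwrite('pics/crop10.png',np.clip(1.8*o.astype(float),0,255).astype(np.uint8));print(o.shape)
E
```

```text
time_s: 22.82
tcp_pos: [0.5542, 0.191, 0.1123]
ee_rot: [[-0.989, 0.148, -0.004], [0.148, 0.989, 0.004], [0.004, 0.004, -1.0]]
wrist_force: [-3.3, 1.6, 2.2]
gripper_width: 0.005
time_s: 23.48
tcp_pos: [0.4002, 0.1955, 0.15]
ee_rot: [[-0.989, 0.147, -0.001], [0.147, 0.989, 0.006], [0.002, 0.006, -1.0]]
wrist_force: [1.0, -0.4, -0.4]
gripper_width: 0.004
23.5833 [0.40054475 0.19514213 0.1490992 ] [[-0.98884961  0.14888341 -0.00318983]
 [ 0.14886855  0.98884685  0.00447846]
 [ 0.00382102  0.00395366 -0.99998488]] [ 0.31447863  0.16888331 -0.40351624] 0.007971256754231588
(595, 798, 3)
```

View pics/crop10.png

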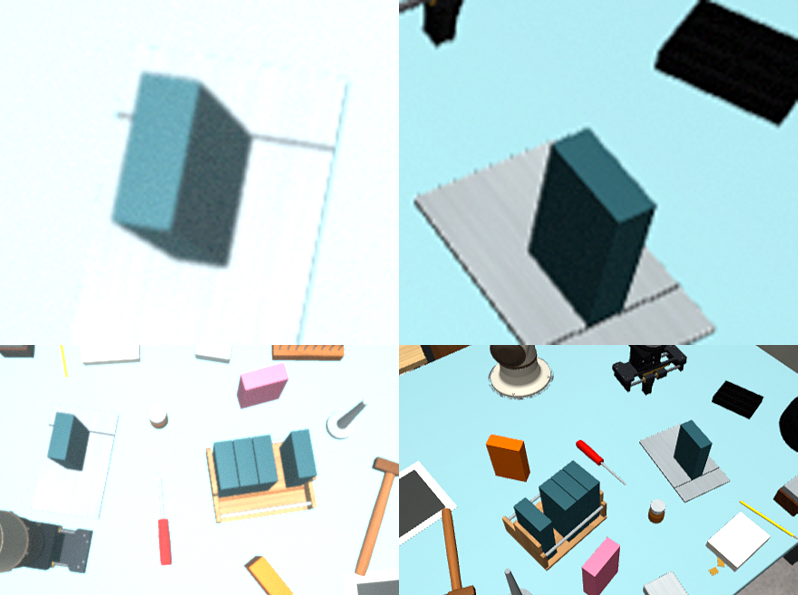

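```bash
python3 - <<'E'
from m2 import *
run([((F,H,148),(143,73)),((F,-H,148),(200,81)),((-F,H,148),(113,221)),((-F,-H,148),(170,231)),((F,-H,8),(253,132)),((-F,-H,8),(227,266))],
  [((-F,-H,148),(554,145)),((-F,H,148),(591,128)),((F,H,148),(655,206)),((F,-H,148),(618,223)),((F,-H,8),(590,327)),((F,H,8),(624,310)),((-F,-H,8),(529,250))],
  [(75,(118,115)),(-75,(333,149))],[(-75,(534,352)),(75,(679,287))])
from station import finish_job;print(finish_job())
E
```

```text
['top'] block [609.81114691 182.86426364] line [654.83933821 177.61350578] rel x,y mm -45.30494353159027 -1.6032969711340193 yaw b,l [-8.28635201 -8.67804249]
[[-0.7, -0.9], [0.3, -0.6], [-0.9, 0.1], [0.4, -0.1], [0.3, 1.1], [0.4, 0.8]] [[-0.6, -0.1], [0.6, 0.1]]
['scene'] block [611.00556861 186.36937907] line [656.06524332 180.98029875] rel x,y mm -45.35067122558694 -1.6532065825675801 yaw b,l [-9.62448393 -8.90783552]
[[-0.4, -1.1], [-0.0, -0.5], [1.2, -0.0], [0.4, -0.2], [-0.7, 0.5], [-0.1, 0.8], [-0.2, 0.3]] [[-0.5, 0.4], [0.6, -0.5]]
['top', 'scene'] block [610.40905357 183.88810862] line [655.3542066  178.83519994] rel x,y mm -45.187164425695485 -1.928428890261763 yaw b,l [-8.44972734 -8.85817915]
[[-1.2, -1.3], [-0.2, -0.9], [-1.5, -0.3], [-0.3, -0.5], [-0.2, 0.8], [-0.1, 0.5], [-1.6, -0.5], [-1.4, -0.2], [0.5, 0.0], [-0.1, 0.1], [-1.2, 0.7], [-0.7, 0.9], [-1.3, 0.8]] [[-1.2, -0.5], [0.0, -0.0], [-1.4, 0.6], [-0.2, -0.3]]
the job is handed in; nothing more can be done
None
```

The job is done and handed in at about 23.6 s. I tipped the short block onto the front rail, let go, lifted it out and stood it on the plate with its leading edge about 38 mm short of the line. I let go there, then slid it up to the line.

- **Last measurement:** the block's origin is at about -45.3 mm in the line frame (target -46, limits -50 to -42). It is about 2 mm sideways and square within about 1°. The top and scene cameras agree to within 0.1 mm along the slide.
- **Other things:** in the last pictures the block is upright and released. The other four blocks stand in the rack, and the jar, screwdriver, mandrel and mallet look unmoved. I judged those by eye and did not measure them.
- **What went wrong on the way:** the first slide, with the block gripped, moved it only 14 mm of the planned 38.5 mm. The block tilted in the grip, with the tool rising about 4 mm under 18 N. I released it, it settled upright, and I finished by pushing with closed fingers.
- **Small disagreement:** before the final push, tool travel implied -49.3 mm while the cameras gave -48 mm. Both put the final position inside the limits.

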